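# Turn the turner round and lay it in the utensil rest

## Task

The steel turner with the red handle lies on the cooktop with its blade towards you. Pick it up, turn it end for end, and lay it flat in the blue utensil rest: blade inside the raised rim, handle along the middle of the tongue that points towards you. Do not drop it, and leave the wooden spoon where it lies.

Things in the scene. Friction and masses are not known exactly. Their poses are not given: they have to be found in the camera images.
- turner_grip (a point): Grasp place of the loose turner (spatula, 120 g, 245 mm long), near its centre of mass, on the red handle, 9 mm above the tool's flat underside. x points along the tool to the blade, z up. Handle: straight bar 22 mm wide, 18 mm high, from 105 mm behind this point to 30 mm ahead; the blade ends 140 mm ahead. At the start the blade points towards the robot within 20 degrees.
- turner_blade (a point): Centre of the turner's slotted steel blade (75 mm long, 64 mm wide, 3 mm thick, its underside level with that of the handle), 102.5 mm ahead of turner_grip and 7.5 mm lower. Same axes as turner_grip.
- rest: Fixed blue utensil rest; origin on its underside, x to the blade end (away from the robot within 20 degrees), z up. Floor 5 mm thick. Dish for the blade: x 30 to 141 mm, y -49 to 49 mm inside, rim 10 mm above the floor at the far end and sides. Tongue for the handle: 56 mm wide, no rim, back to x = -143 mm. Turner centred: turner_grip at (-20, 0, 14) mm here, its x along this x.
- spoon_mid (a point): Middle of a loose wooden spoon, 220 mm long, lying on the cooktop, a bystander. x points along it to the bowl.

How it is judged:
By the outcome, as a careful person would: the job done as asked, in the order asked, and still so for the second after the job is handed in, with the robot touching nothing.
It also fails if it takes over 35 s, if anything falls off the work surface, if the arm or the gripper's body presses on something with over 40 N, if the wrist force passes 120 N, or if a joint passes its speed limit or range.

## Robot

A 7-joint arm with a two-finger parallel gripper is mounted at the origin on a cart in front of the work surface, level with it; the furniture and walls round the work are solid. World frame = base frame: x ahead of the robot, y to its left, z up, the work surface at z = 0. Lengths are in mm, angles in rad, forces in N, time in s.
With the tool pointing down it reaches from about 425 to 875 mm from the base axis. Payload 8.4 kg.
Tool frame: the origin (TCP) lies midway between the tips of the shut fingers; the grasp point (between the pads) lies 19 mm behind it; z points along the fingers, y is the line along which they close (so a half turn about z gives the same grasp; the last joint's range is limited). The gripper opens to 85 mm and grips with 20 to 120 N. Pads are 22 mm wide; open, the fingers measure 114 mm over their backs; the gripper's body (76 mm by 85 mm) begins 54 mm behind the grasp point. The pads swing forward as they close: fully open they stand 13 mm farther back than shut.
Start: joints at [1.154, 0.333, 0.04, 1.465, -0.013, 1.343, -0.059], TCP at [203.088, -617.43, 231.308] pointing down, gripper open.
Joint ranges: [-2.58, 2.58], [-0.38, 2.09], [-1.3, 1.39], [0.25, 2.4], [-1.5, 4.64], [0.08, 2.09], [-2.65, 2.65]. Speed limits (rad/s): [2.22, 2.22, 2.79, 2.79, 3.14, 3.14, 3.14].

## Interface

Orientations are given as a rotation vector (axis times angle).
In Python, from plant import status, read_camera, r gives the robot as it stands.
- The arm moves only by the tool servo_tool, never from a script. Its argument "deltas" is a list of rows, each a list of 3 entries, a list of its own where there are three numbers: the gripper command: -1 is fully open, 1 is shut, values between are in proportion, then the shift along the tool's x, y, z in mm, then the turn, a rotation vector about the tool's x, y, z in degrees. In form: [[fingers, [tx, ty, tz], [ax, ay, az]], ...]. A call has 1 to 20 rows; each row is the pose to reach, as a shift and turn from the pose commanded when the call began, along the tool's axes at that moment; what a row does not reach only later rows make up. A row lasts 1/12 s, in which the tool goes at most 41.7 mm and 7.16 degrees, less where a joint would pass 70% of its speed; a pose out of reach is approached as far as the arm can. A call with a gripper value outside its range is refused whole. The fingers move at their own pace and stop on an object; "force" is the grip in N (left out, the last holds). Time passes only in rows, so rows that repeat a pose let the fingers close. It gives the time, the measured TCP pose, the force, the opening and the grip force at its end, in the units of the state.
- status.get_state(): the state, without advancing time (a new reading comes with each control period).
- read_camera(name): name is "side" or "top"; returns a dict with "pixels" (400x640x3 uint8, blue, green, red), "depth" (400x640 float32, mm along the optical axis (not along the pixel's ray), 0 where there is no reading), "vfov" (degrees; the focal length in pixels is half the picture's height over the tangent of half this angle, whatever the lens; pixels are square), "cx", "cy" (the principal point, pixels), "R" (3x3) and "t" (3): a world point X has camera coordinates R X + t. Camera axes: x right, y down, z forward; pixel columns grow to the right and rows downward; lengths in mm; the calibration is good to about 2 mm. A picture is of the moment at which its call begins.
- r.finish_job(): hands the job in; it is judged then, once.
The state is a dict: "time_s": time; "joint_pos": joint angles; "qvel": joint speeds; "tau": joint torques, N m; "position": TCP position; "tcp_rot": TCP orientation; "contact_force": force on the tool from outside, world axes, zero at the start; "wrist_torque": the same for the moment, N m; "finger_gap": opening from 0.0 (shut) to 1.0 (fully open); "finger_force": force on a finger pad.
Only numpy, scipy, OpenCV 4.12 (cv2) and the standard library are available. Lean on these libraries where they do the work, as an engineer would, in place of code of your own. Each camera call takes 0.05 s, during which the arm holds its last target. There are 200 camera calls.

## Working session

There is one attempt and no reset: what is moved stays moved. The work goes in short steps, Python scripts to look and compute and a tool call to move; the robot and the scene stay as the last step left them, time stands still between calls to the robot, and variables do not carry over. Pictures are saved under pics/ and viewed, at most 10 in all, crops included, and the job is handed in when it is done.

Besides the shell and the picture viewer there is one more tool, called after "Call:" as a command line: name --argument value ..., lists and objects as JSON in quotes. servo_tool: Moves the arm, as the interface text tells. Its arguments: {"type":"object","properties":{"deltas":{"type":"array","items":{"type":"array"}},"force":{"type":"number"}},"required":["deltas"]}

```bash
mkdir -p pics
cat > h.py <<'E'
import numpy as np, cv2
from plant import status, read_camera, r
from scipy.spatial.transform import Rotation as Ro
def cam(name):
    d=read_camera(name); d['f']=200/np.tan(np.radians(d['vfov'])/2); d['R']=np.array(d['R']).reshape(3,3); d['t']=np.array(d['t']); return d
def ray(d,uv,z):
    uv=np.atleast_2d(uv).astype(float)
    v=np.c_[(uv[:,0]-d['cx'])/d['f'],(uv[:,1]-d['cy'])/d['f'],np.ones(len(uv))]@d['R']
    c=-d['R'].T@d['t']; return c+v*((z-c[2])/v[:,2])[:,None]
def proj(d,X):
    p=np.atleast_2d(X)@d['R'].T+d['t']; return np.c_[p[:,0]/p[:,2]*d['f']+d['cx'],p[:,1]/p[:,2]*d['f']+d['cy']]
E
python3 - <<'E'
from h import *
for n in('top','side'):
    d=cam(n); cv2.imwrite(f'pics/{n}0.png',d['pixels']); print(n,d['f'],d['cx'],d['cy'],d['R'].round(3).tolist(),(-d['R'].T@d['t']).round(0))
s=status.get_state(); print({k:np.round(v,3).tolist() for k,v in s.items()})
E
```

```text
top 378.5571383941837 321.62613736544216 193.83231947791467 [[-0.027, -0.999, 0.04], [-0.984, 0.019, -0.174], [0.174, -0.044, -0.984]] [347. -22. 887.]
side 498.1082613685028 327.21064541980985 192.87595494983185 [[-0.144, 0.989, -0.014], [0.824, 0.112, -0.556], [-0.548, -0.092, -0.831]] [1041.   50.  813.]
{'time_s': 0.1, 'joint_pos': [1.154, 0.334, 0.04, 1.466, -0.013, 1.343, -0.058], 'qvel': [-0.001, -0.002, 0.001, -0.002, -0.0, 0.001, -0.001], 'tau': [0.004, -66.001, 1.37, -40.647, 0.017, 0.009, -0.0], 'position': [202.965, -617.082, 230.5], 'tcp_rot': [-3.101, -0.497, 0.001], 'contact_force': [-0.263, 0.127, -0.042], 'wrist_torque': [-0.069, 0.012, -0.075], 'finger_force': 0.0, 'finger_gap': 1.002}
```

View pics/top0.png

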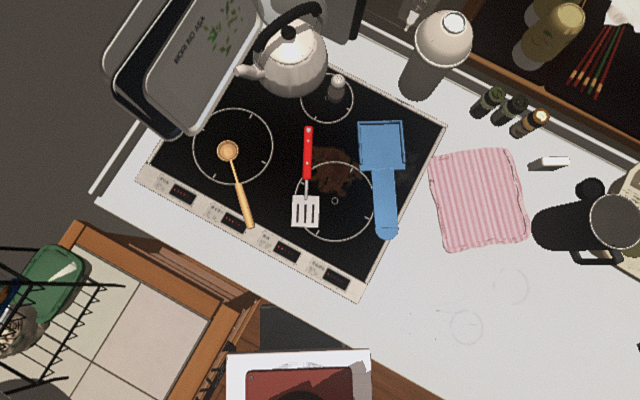

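View pics/side0.png

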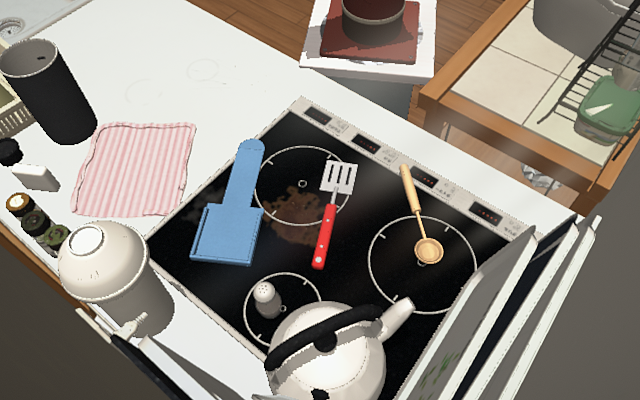

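The top view shows the turner with its handle at about (308,150) and its blade at (305,212). The rest's dish is at about (382,145) with the tongue end at (388,238), and the spoon is at (238,185). A shaker at (337,88) and the kettle stand beyond them. Next I work out the poses from colour masks and depth.

```bash
cat >> h.py <<'E'
def mask(d,which):
    hsv=cv2.cvtColor(d['pixels'],cv2.COLOR_BGR2HSV); H,S,V=cv2.split(hsv)
    if which=='red': m=((H<6)|(H>174))&(S>170)&(V>90)
    else: m=(H>98)&(H<115)&(S>90)&(V>90)
    m=m.astype(np.uint8); n,l,st,c=cv2.connectedComponentsWithStats(m)
    ok=[i for i in range(1,n) if 60<c[i][1]<300 and 180<c[i][0]<480]
    i=max(ok,key=lambda i:st[i,4]); return l==i
def pts(d,m):
    v,u=np.nonzero(m&(d['depth']>0)); z=d['depth'][v,u]
    return (np.c_[(u-d['cx'])/d['f']*z,(v-d['cy'])/d['f']*z,z]-d['t'])@d['R']
def rect(P):
    c,wh,a=cv2.minAreaRect(P[:,:2].astype(np.float32)); b=cv2.boxPoints((c,wh,a))
    e=max((b[1]-b[0],b[2]-b[1]),key=np.linalg.norm); e=e/np.linalg.norm(e)
    e=e if e[0]>0 else -e
    return np.array(c),sorted(wh),np.degrees(np.arctan2(e[1],e[0]))
E
python3 - <<'E'
from h import *
for n in('top','side'):
    d=cam(n)
    m=mask(d,'red'); P=pts(d,m); print(n,'red',m.sum(),'z pct',np.percentile(P[:,2],[5,50,95]).round(1))
    v,u=np.nonzero(m); print('  cast18',rect(ray(d,np.c_[u,v],18)),'cast9',rect(ray(d,np.c_[u,v],9))[0])
    b=mask(d,'blue'); P=pts(d,b); print('blue',b.sum(),np.percentile(P[:,2],[5,50,95]).round(1))
    v,u=np.nonzero(b); Q=ray(d,np.c_[u,v],5)
    # principal rough axis, then width profile
    ax=np.radians(rect(Q)[2]); 
    for _ in range(5):
        e=np.array([np.cos(ax),np.sin(ax)]);nn=np.array([-e[1],e[0]]);s=Q[:,:2]@e;w=Q[:,:2]@nn
        k=np.arange(s.min()+25,s.min()+130,4); lo=np.array([w[abs(s-q)<3].min() for q in k]);hi=np.array([w[abs(s-q)<3].max() for q in k])
        pf=np.polyfit(k,(lo+hi)/2,1); ax+=pf[0]
    print('  tongue ang',np.degrees(ax),'width',np.median(hi-lo),'center w',np.mean(lo+hi)/2,'end',s.min(),s.max(), 'full',np.ptp(s),'tongue-end pt',e*s.min()+nn*np.mean(lo+hi)/2)
    far=s>s.max()-90; print('  dish w',np.percentile(w[far],[0.5,99.5]))
    print('  origin est from tongue end',e*(s.min()+143)+nn*np.mean(lo+hi)/2)
    # blade
    g=d['pixels']; gr=cv2.cvtColor(g,cv2.COLOR_BGR2HSV); M=((gr[...,1]<60)&(gr[...,2]>120)).astype(np.uint8); M=cv2.morphologyEx(M,cv2.MORPH_CLOSE,np.ones((7,7)))
    N,l,st,c=cv2.connectedComponentsWithStats(M)
    for i in range(1,N):
        if 250<c[i][0]<400 and 140<c[i][1]<240 and st[i,4]>200:
            vv,uu=np.nonzero(l==i); print('  blade',st[i],rect(ray(d,np.c_[uu,vv],3)))
E
```

```text
top red 426 z pct [12.9 16.9 19.9]
  cast18 (array([601.58154297, -29.50193405]), [21.192964553833008, 131.2440185546875], np.float32(-3.5391464)) cast9 [604.2166748  -29.57753181]
blue 3702 [ 2.1  4.8 13.8]
  tongue ang 0.6545093189579182 width 53.00899301906949 center w -215.86183516737654 end 389.92503817315054 682.3574289150258 full 292.4323907418753 tongue-end pt [ 392.36540732 -211.39360069]
  dish w [-272.2505033  -161.23440049]
  origin est from tongue end [ 535.35607719 -209.76009823]
  blade [ 291  178   82   64 1151] (array([448.61151123, -70.57240295]), [114.5746078491211, 191.85911560058594], np.float32(61.497826))
side red 714 z pct [10.9 16.9 19.7]
  cast18 (array([608.5368042 , -29.87440491]), [22.365890502929688, 134.77499389648438], np.float32(-3.3781824)) cast9 [603.63909912 -30.77623367]
blue 5189 [ 2.7  5.3 14.6]
  tongue ang 0.3059480520638641 width 55.30794170806266 center w -214.10357493576007 end 392.6631066525735 679.8017275075975 full 287.13862085502404 tongue-end pt [ 393.80077359 -212.0037897 ]
  dish w [-271.32043482 -158.67920602]
  origin est from tongue end [ 536.79873488 -211.24020181]
  blade [ 260  146   98   67 1361] (array([452.50015259, -72.20481873]), [117.33479309082031, 192.78440856933594], np.float32(62.98643))
```

Run:
```python
from h import *
P=np.vstack([pts(d,np.ones((400,640),bool)) for d in (cam('top'),cam('side'))])
xs=np.arange(150,800,50); ys=np.arange(-750,250,50)
print('      '+' '.join(f'{y:4d}' for y in ys))
for x in xs[::-1]:
    row=[]
    for y in ys:
        k=(P[:,0]>=x)&(P[:,0]<x+50)&(P[:,1]>=y)&(P[:,1]<y+50)
        row.append(f'{np.percentile(P[k,2],98):4.0f}' if k.sum()>5 else '   .')
    print(x,'|',' '.join(row))
d=cam('top')
g=np.array([566.2,-27.8]);e=np.array([-.998,.06]);n=np.array([-e[1],e[0]])
C=[[*(g+a*e+b*n),3] for a,b in((65,32),(65,-32),(140,-32),(140,32))]
print(proj(d,C).round(1).tolist())
```

```text
-750 -700 -650 -600 -550 -500 -450 -400 -350 -300 -250 -200 -150 -100  -50    0   50  100  150  200
750 |  125  126  127  260  260  244  126  229  255  253    4    2   89   89  120  122  185  125  131  252
700 |  120  127  127  128  126  112   98  193  234  228    2    2   88   86   47   55    2    2   16  231
650 |  120  127  127  125   98   97   94    2    2   15   16   16    2    1   19    1    1    1    1  111
600 |  127  126   -5   98   96   -4   -4    1    2   16    8   16    2    2   20    1    1   13   14   56
550 |  119   -5   59   58    1   -3   -3    0    2   15    8   15    2    1   20    1    1   14   14    1
500 |   78   27   -6   -5    1   -3   -3   -3    1    2    8    7    1    1   18    2    1   20    1    1
450 |   80   27  193  192    0   -3   -4   -3   -0    2    8    8    1    4    7    5    1   21    3    2
400 |   80  193  194  193   -2   -3   -3   -1    0   -6    8    7    2    2    5    4   14   20    2   -2
350 |   13  193  194  194    0    0    0    0   -1   -6    5    2    2    2    2    3    3   -0   -6   -6
300 |   80   80  154   -5   -5   -5   -6   -6   -6   -6   -6    2    2    3    3    1   -6   -6   -6   41
250 |   76   -6   -6   -6   -5   -6   -6   -6   -6   -6   -6    0    2    2   -6   -6   -7   41   41   42
200 |   -6   -6   -6   -6   -6   -6   -6   -6   -6   -6   -6   -6   -6   -6   -6   -6    .   42   41   42
150 |   -5   -6   -6  245   -6   -6   -6   -6   -6   -6   -6   -6   -2   -0   -0   -0   -0   37   41   42
[[319.3, 195.4], [292.3, 194.3], [290.8, 225.9], [318.2, 227.0]]
```

```bash
cat >> h.py <<'E'
def delta(cp,cyaw,tp,tyaw):
    "tool-down: shift in tool axes and tool-z turn in degrees, from commanded (pos,yaw deg) to target"
    a=np.radians(cyaw); x=np.array([np.cos(a),np.sin(a),0]); y=np.array([np.sin(a),-np.cos(a),0]); D=np.array(tp)-cp
    return [round(float(v),1) for v in (D@x,D@y,-D[2])], round(-(tyaw-cyaw),1)
def st():
    s=status.get_state(); R=Ro.from_rotvec(s['tcp_rot']).as_matrix()
    print(s['time_s'],'pos',np.round(s['position'],1),'yaw',round(np.degrees(np.arctan2(R[1,0],R[0,0])),2),'z',R[:,2].round(3),'q',np.round(s['joint_pos'],2),'F',np.round(s['contact_force'],1),'gap',round(s['finger_gap'],3),'ff',round(s['finger_force'],1)); return s
E
python3 - <<'E'
from h import *
s=st(); print(delta([203.1,-617.4,231.3],18.2,[566.2,-27.8,120],176.6))
E
```

```text
0.35 pos [ 203.1 -617.4  231.1] yaw 18.2 z [-0.  0. -1.] q [ 1.15  0.33  0.04  1.47 -0.01  1.34 -0.06] F [0.8 0.1 0.2] gap 0.999 ff 0.0
([529.1, -446.7, 111.3], -158.4)
```

Call:
servo_tool --deltas '[[-1,[529,-446.7,60],[0,0,-140]],[-1,[529,-446.7,60],[0,0,-140]],[-1,[529,-446.7,60],[0,0,-140]],[-1,[529,-446.7,60],[0,0,-140]],[-1,[529,-446.7,60],[0,0,-140]],[-1,[529,-446.7,60],[0,0,-140]],[-1,[529,-446.7,60],[0,0,-140]],[-1,[529,-446.7,60],[0,0,-140]],[-1,[529,-446.7,60],[0,0,-140]],[-1,[529,-446.7,60],[0,0,-140]],[-1,[529,-446.7,60],[0,0,-140]],[-1,[529,-446.7,60],[0,0,-140]],[-1,[529,-446.7,60],[0,0,-140]],[-1,[529,-446.7,60],[0,0,-140]],[-1,[529,-446.7,60],[0,0,-140]],[-1,[529,-446.7,60],[0,0,-140]],[-1,[529,-446.7,60],[0,0,-140]],[-1,[529,-446.7,60],[0,0,-140]],[-1,[529,-446.7,60],[0,0,-140]],[-1,[529,-446.7,60],[0,0,-140]]]' --force 60

```text
time_s: 2.02
position: [566.2, -27.0, 171.1]
tcp_rot: [-0.581, -3.087, -0.001]
contact_force: [0.0, -0.5, -0.3]
finger_gap: 1.0
finger_force: 0.0
```

Run:
```python
from h import *
s=st(); print(delta([566.2,-27.8,171.3],158.2,[566.2,-27.8,70],176.6))
```

```text
2.0167 pos [566.2 -27.  171.1] yaw 158.69 z [-0.  0. -1.] q [ 0.54  0.27 -0.67  1.72  0.18  1.21  1.03] F [ 0.  -0.5 -0.3] gap 1.0 ff 0.0
([0.0, 0.0, 101.3], -18.4)
```

Call:
servo_tool --deltas '[[-1,[0,0,30],[0,0,-6]],[-1,[0,0,60],[0,0,-12]],[-1,[0,0,90],[0,0,-18.4]],[-1,[0,0,115],[0,0,-18.4]],[-1,[0,0,130],[0,0,-18.4]],[-1,[0,0,130],[0,0,-18.4]],[-1,[0,0,130],[0,0,-18.4]]]'

```text
time_s: 2.6
position: [565.7, -27.7, 41.1]
tcp_rot: [-0.093, -3.139, -0.001]
contact_force: [0.0, 0.7, 0.4]
finger_gap: 1.0
finger_force: 0.0
```

Run:
```python
from h import *
s=st(); d=cam('side'); c=cv2.resize(d['pixels'][110:290,220:420],None,fx=3,fy=3); cv2.imwrite('pics/s1.png',c); st()
```

```text
2.6 pos [565.7 -27.7  41.1] yaw 176.6 z [-0.001  0.    -1.   ] q [ 0.53  0.43 -0.67  1.84  0.32  0.98  1.23] F [0.  0.7 0.4] gap 1.0 ff 0.0
2.65 pos [566.6 -27.7  42.2] yaw 176.6 z [ 0.001  0.    -1.   ] q [ 0.53  0.43 -0.67  1.84  0.32  0.98  1.23] F [ 0.9  0.3 -0.1] gap 1.0 ff 0.0
```

View pics/s1.png

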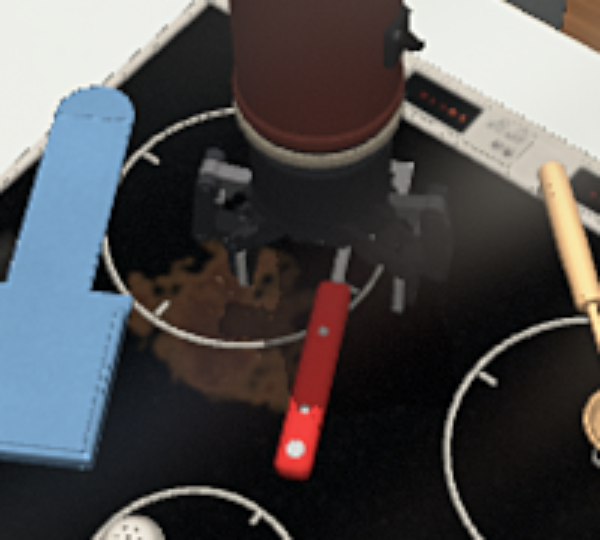

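The crop shows both fingers straddling the handle, at about (243,265) and (400,290), with the handle between them. I go down and close.

Call:
servo_tool --deltas '[[-1,[0,0,15],[0,0,0]],[-1,[0,0,28],[0,0,0]],[-1,[0,0,37],[0,0,0]],[-1,[0,0,37],[0,0,0]],[0,[0,0,37],[0,0,0]],[0.4,[0,0,37],[0,0,0]],[0.7,[0,0,37],[0,0,0]],[1,[0,0,37],[0,0,0]],[1,[0,0,37],[0,0,0]],[1,[0,0,37],[0,0,0]],[1,[0,0,37],[0,0,0]],[1,[0,0,37],[0,0,0]],[1,[0,0,37],[0,0,0]]]' --force 60

```text
time_s: 3.73
position: [566.5, -27.7, 5.0]
tcp_rot: [0.093, 3.139, -0.0]
contact_force: [-0.4, 0.4, 6.4]
finger_gap: 0.238
finger_force: 59.5
```

Run:
```python
from h import *
s=st()
```

```text
3.7333 pos [566.5 -27.7   5. ] yaw 176.61 z [ 0.001 -0.    -1.   ] q [ 0.51  0.48 -0.65  1.86  0.36  0.92  1.2 ] F [-0.4  0.4  6.4] gap 0.238 ff 59.5
```

Call:
servo_tool --deltas '[[1,[0,0,-4],[0,0,0]],[1,[0,0,-12],[0,0,0]],[1,[0,0,-24],[0,0,0]],[1,[0,0,-40],[0,0,0]],[1,[0,0,-60],[0,0,0]],[1,[0,0,-80],[0,0,0]],[1,[0,0,-98],[0,0,0]],[1,[0,0,-110],[0,0,0]],[1,[0,0,-116],[0,0,0]],[1,[0,0,-116],[0,0,0]]]' --force 80

```text
time_s: 4.57
position: [566.7, -27.9, 121.9]
tcp_rot: [0.093, 3.138, -0.001]
contact_force: [0.3, 0.5, -1.1]
finger_gap: 0.23
finger_force: 78.4
```

Run:
```python
from h import *
s=st(); d=cam('side'); cv2.imwrite('pics/s2.png',d['pixels'])
print(delta([566.2,-27.8,120.3],176.6,[516,-210.7,120.3],0.5))
```

```text
4.5667 pos [566.7 -27.9 121.9] yaw 176.6 z [ 0.002 -0.    -1.   ] q [ 0.57  0.33 -0.71  1.77  0.24  1.12  1.29] F [ 0.3  0.5 -1.1] gap 0.23 ff 78.4
([39.3, -185.6, -0.0], 176.1)
```

View pics/s2.png

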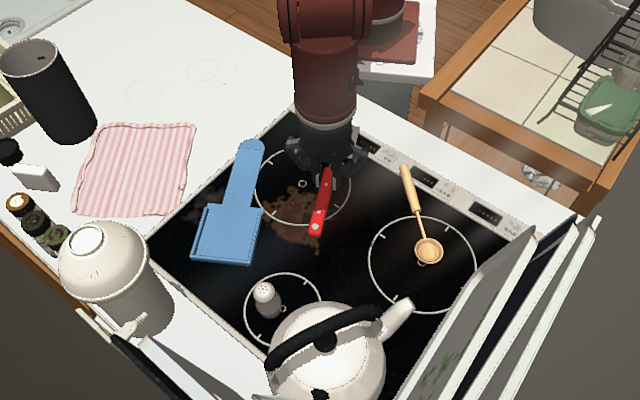

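The side view shows the turner held level below the gripper, with the handle at about (320,210), and the spoon undisturbed. Now the turn.

Call:
servo_tool --deltas '[[1,[0.5,-2,-1],[0,0,2]],[1,[1,-5,-2],[0,0,5]],[1,[2,-10,-3],[0,0,9]],[1,[3,-16,-4],[0,0,14]],[1,[5,-22,-5],[0,0,20]],[1,[6,-28,-6],[0,0,26]],[1,[7,-34,-7],[0,0,32]],[1,[9,-40,-8],[0,0,38]],[1,[10,-47,-9],[0,0,44]],[1,[11,-54,-10],[0,0,50]],[1,[13,-61,-10],[0,0,56]],[1,[14,-67,-10],[0,0,62]],[1,[15,-73,-10],[0,0,68]],[1,[16,-79,-10],[0,0,74]],[1,[18,-85,-10],[0,0,80]],[1,[19,-91,-10],[0,0,85]],[1,[20,-95,-10],[0,0,89]],[1,[21,-98,-10],[0,0,92]],[1,[21,-100,-10],[0,0,94]],[1,[21,-100,-10],[0,0,94]]]'

```text
time_s: 6.28
position: [538.2, -126.8, 128.9]
tcp_rot: [-2.361, -2.07, 0.002]
contact_force: [-0.4, -0.3, -1.8]
finger_gap: 0.231
finger_force: 78.5
```

Run:
```python
from h import *
s=st()
a=np.radians(176.6); x=np.array([np.cos(a),np.sin(a),0]); y=np.array([np.sin(a),-np.cos(a),0])
p=np.array([566.2,-27.8,130.3])+21*x-100*y; print(p,82.6, delta(p,82.6,[516,-210.7,130.3],0.5))
```

```text
6.2833 pos [ 538.2 -126.8  128.9] yaw 82.47 z [-0.002  0.    -1.   ] q [ 0.53  0.25 -0.43  1.81  0.11  1.11 -0.07] F [-0.4 -0.3 -1.8] gap 0.231 ff 78.5
[ 539.30632626 -126.37854895  130.3       ] 82.6 ([-86.6, -12.3, -0.0], 82.1)
```

Call:
servo_tool --deltas '[[1,[-2,0,0],[0,0,2]],[1,[-5,-1,0],[0,0,5]],[1,[-10,-1,0],[0,0,9]],[1,[-15,-2,0],[0,0,14]],[1,[-21,-3,0],[0,0,20]],[1,[-28,-4,0],[0,0,26]],[1,[-35,-5,0],[0,0,32]],[1,[-41,-6,0],[0,0,38]],[1,[-47,-7,0],[0,0,44]],[1,[-54,-8,0],[0,0,50]],[1,[-60,-9,0],[0,0,56]],[1,[-66,-10,0],[0,0,62]],[1,[-72,-11,0],[0,0,68]],[1,[-78,-11,0],[0,0,74]],[1,[-83,-12,0],[0,0,78]],[1,[-86,-12,0],[0,0,81]],[1,[-86.6,-12.3,0],[0,0,82.1]],[1,[-86.6,-12.3,0],[0,0,82.1]],[1,[-86.6,-12.3,0],[0,0,82.1]]]'

```text
time_s: 7.87
position: [515.7, -210.2, 129.8]
tcp_rot: [-3.141, -0.018, 0.001]
contact_force: [0.2, 0.7, -1.7]
finger_gap: 0.234
finger_force: 78.5
```

Run:
```python
from h import *
s=st(); 
for n in('top','side'):
    d=cam(n); c=d['pixels'][60:260,250:450] if n=='top' else d['pixels'][110:310,160:360]
    cv2.imwrite(f'pics/{n}3.png',cv2.resize(c,None,fx=2.5,fy=2.5))
a=cv2.imread('pics/top3.png');b=cv2.imread('pics/side3.png');cv2.imwrite('pics/both3.png',cv2.resize(np.hstack([a,b]),(800,400)))
```

```text
7.8667 pos [ 515.7 -210.2  129.8] yaw 0.66 z [-0.001  0.    -1.   ] q [ 0.49  0.23 -0.21  1.81  0.05  1.1  -1.3 ] F [ 0.2  0.7 -1.7] gap 0.234 ff 78.5
```

View pics/both3.png

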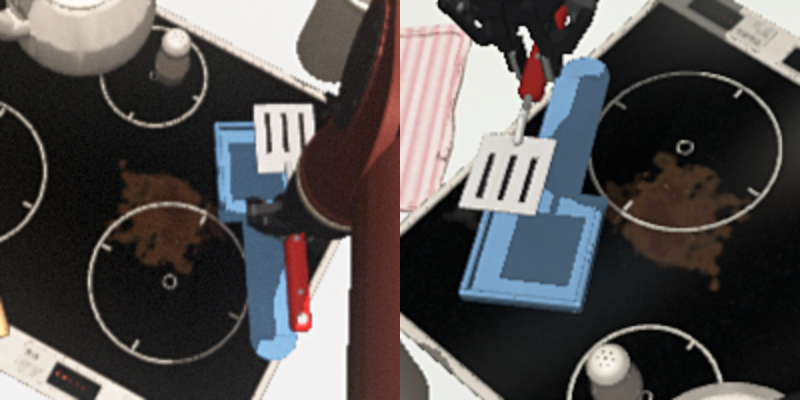

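The turner is now end for end above the rest, and in both views its blade and handle run parallel to the dish and tongue. I go lower and measure before placing it.

Call:
servo_tool --deltas '[[1,[0,0,8],[0,0,0]],[1,[0,0,22],[0,0,0]],[1,[0,0,40],[0,0,0]],[1,[0,0,60],[0,0,0]],[1,[0,0,78],[0,0,0]],[1,[0,0,88],[0,0,0]],[1,[0,0,93],[0,0,0]],[1,[0,0,95],[0,0,0]],[1,[0,0,95],[0,0,0]],[1,[0,0,95],[0,0,0]]]'

```text
time_s: 8.8
position: [516.4, -210.8, 36.1]
tcp_rot: [3.141, 0.014, 0.002]
contact_force: [0.1, 0.4, -1.1]
finger_gap: 0.233
finger_force: 78.5
```

Run:
```python
from h import *
s=st(); 
for n in('top','side'):
    d=cam(n); c=d['pixels'][60:260,300:500] if n=='top' else d['pixels'][110:310,160:360]
    cv2.imwrite(f'pics/{n}4.png',cv2.resize(c,None,fx=2,fy=2))
    z0=s['position'][2]-5
    hsv=cv2.cvtColor(d['pixels'],cv2.COLOR_BGR2HSV)
    M=((hsv[...,1]<50)&(hsv[...,2]>110)).astype(np.uint8); M=cv2.morphologyEx(M,cv2.MORPH_CLOSE,np.ones((9,9)))
    M=cv2.morphologyEx(M,cv2.MORPH_OPEN,np.ones((13,13)))
    N,l,sts,c=cv2.connectedComponentsWithStats(M)
    for i in range(1,N):
        vv,uu=np.nonzero(l==i); Q=ray(d,np.c_[uu,vv],z0+3); m=Q.mean(0)
        if np.hypot(m[0]-618,m[1]+210)<40: print(n,'blade',sts[i],rect(Q), 'depth z',np.median(pts(d,l==i)[:,2]), 'nominal (618,-209.8)')
a=cv2.imread('pics/top4.png');b=cv2.imread('pics/side4.png');cv2.imwrite('pics/both4.png',np.hstack([a,b]))
```

```text
8.8 pos [ 516.4 -210.8   36.1] yaw 0.51 z [ 0.001 -0.    -1.   ] q [ 0.48  0.34 -0.2   1.89  0.08  0.92 -1.32] F [ 0.1  0.4 -1.1] gap 0.233 ff 78.5
top blade [371 127  26  31 711] (array([ 619.40246582, -210.07814026]), [59.95236587524414, 75.92706298828125], np.float32(-2.8374865)) depth z 33.93111943748683 nominal (618,-209.8)
side blade [ 205  206   38   38 1246] (array([ 619.91430664, -211.93133545]), [64.12883758544922, 78.64112091064453], np.float32(1.3786796)) depth z 34.64861425548325 nominal (618,-209.8)
```

View pics/both4.png

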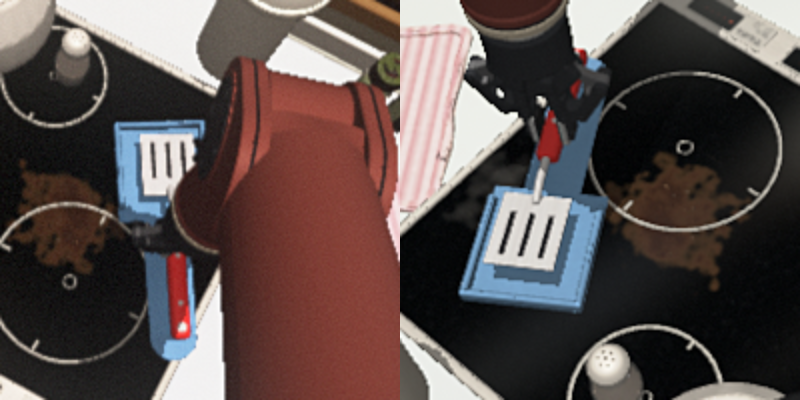

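Blade is at (619.6,-211), within 2 mm of the nominal centre, and the handle is over the tongue. I lower it.

Call:
servo_tool --deltas '[[1,[0,0,6],[0,0,0]],[1,[0,0,12],[0,0,0]],[1,[0,0,17],[0,0,0]],[1,[0,0,21],[0,0,0]],[1,[0,0,23.5],[0,0,0]],[1,[0,0,25],[0,0,0]],[1,[0,0,25.5],[0,0,0]],[1,[0,0,25.5],[0,0,0]],[1,[0,0,25.5],[0,0,0]]]'

```text
time_s: 9.65
position: [515.6, -210.6, 10.1]
tcp_rot: [-3.141, -0.014, 0.001]
contact_force: [-3.6, 1.2, 5.4]
finger_gap: 0.229
finger_force: 79.3
```

```bash
python3 -c "
from h import *
st()"
```

```text
9.65 pos [ 515.6 -210.6   10.1] yaw 0.51 z [-0.001  0.    -1.   ] q [ 0.47  0.38 -0.19  1.9   0.09  0.87 -1.33] F [-3.6  1.2  5.4] gap 0.229 ff 79.3
```

Call:
servo_tool --deltas '[[1,[0,0,0],[0,0,0]],[1,[0,0,0],[0,0,0]],[0.5,[0,0,0],[0,0,0]],[0.3,[0,0,0],[0,0,0]],[0.1,[0,0,0],[0,0,0]],[0,[0,0,0],[0,0,0]],[0,[0,0,0],[0,0,0]],[0,[0,0,0],[0,0,0]],[0,[0,0,0],[0,0,0]]]' --force 20

```text
time_s: 10.4
position: [515.9, -210.7, 9.8]
tcp_rot: [-3.142, -0.014, -0.0]
contact_force: [1.0, 0.2, -0.9]
finger_gap: 0.501
finger_force: 0.0
```

```bash
python3 -c "
from h import *
st()"
```

```text
10.4 pos [ 515.9 -210.7    9.8] yaw 0.51 z [ 0.  0. -1.] q [ 0.47  0.38 -0.19  1.9   0.09  0.87 -1.33] F [ 1.   0.2 -0.9] gap 0.501 ff 0.0
```

Call:
servo_tool --deltas '[[0,[0,0,-6],[0,0,0]],[0,[0,0,-18],[0,0,0]],[0,[0,0,-35],[0,0,0]],[0,[0,0,-60],[0,0,0]],[0,[0,0,-95],[0,0,0]],[0,[0,0,-130],[0,0,0]],[0,[0,0,-165],[0,0,0]],[0,[0,30,-190],[0,0,0]],[0,[0,65,-200],[0,0,0]],[0,[0,100,-200],[0,0,0]],[0,[0,135,-200],[0,0,0]],[0,[0,165,-200],[0,0,0]],[0,[0,180,-200],[0,0,0]],[0,[0,180,-200],[0,0,0]],[0,[0,180,-200],[0,0,0]]]'

```text
time_s: 11.65
position: [517.3, -390.7, 210.3]
tcp_rot: [-3.141, -0.012, -0.0]
contact_force: [0.3, 0.2, 0.5]
finger_gap: 0.502
finger_force: 0.0
```

Run:
```python
from h import *
s=st()
for n in('top','side'):
    d=cam(n); c=d['pixels'][80:280,200:440] if n=='top' else d['pixels'][110:310,160:400]
    cv2.imwrite(f'pics/{n}5.png',cv2.resize(c,(400,333)))
    m=mask(d,'red'); v,u=np.nonzero(m)
    print(n,'handle z23',rect(ray(d,np.c_[u,v],23)),'z14',rect(ray(d,np.c_[u,v],14))[0],np.percentile(pts(d,m)[:,2],[5,50,95]).round(1),'nominal (478.5,-211) yaw .5')
    b=mask(d,'blue'); print(b.sum())
a=cv2.imread('pics/top5.png');b=cv2.imread('pics/side5.png');cv2.imwrite('pics/both5.png',np.hstack([a,b]))
```

```text
11.65 pos [ 517.3 -390.7  210.3] yaw 0.45 z [ 0.  0. -1.] q [ 0.66  0.34 -0.1   1.49  0.03  1.31 -1.01] F [0.3 0.2 0.5] gap 0.502 ff 0.0
top handle z23 (array([ 479.22280884, -209.78079224]), [20.55518341064453, 129.96775817871094], np.float32(0.4518424)) z14 [ 480.59918213 -211.73377991] [18.9 22.  24.9] nominal (478.5,-211) yaw .5
2224
side handle z23 (array([ 484.76342773, -210.3053894 ]), [21.182924270629883, 135.2890625], np.float32(0.47566175)) z14 [ 478.42477417 -213.26829529] [17.5 22.3 24.9] nominal (478.5,-211) yaw .5
3065
```

View pics/both5.png

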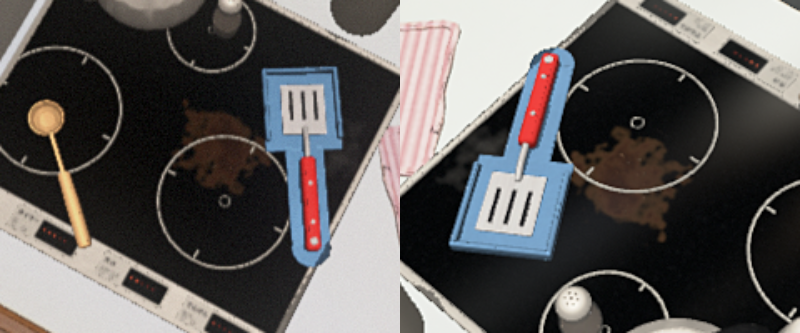

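Both views show the blade inside the rim (top crop (303,108)) and the handle along the middle of the tongue, flat at about 22 mm on top. The spoon has not moved. I hand the job in.

```bash
python3 -c "
from plant import r
print(r.finish_job())"
```

```text
the job is handed in; nothing more can be done
None
```

The turner is turned end for end and lies flat in the blue rest, blade inside the rim and handle along the middle of the tongue. It was not dropped, the spoon was left where it lay, and I handed the job in at about 12 s; no verdict was returned.

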